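# Open the ratchet clamp around a measuring cup

### The job

The steel measuring cup standing in the bench ratchet clamp has to be freed. With the fingertips, press down the release paddle on the clamp's sliding jaw and, keeping it pressed, push the jaw back along its bar, away from the cup, until it meets the stop block; then let go of the release and move clear. Do not lift, tip or shift the cup or anything else standing around.

Things in the scene. Friction and masses are not known exactly. Their poses are not given: they have to be found in the camera images.
- clamp: Bench ratchet clamp, bolted down: dark steel base plate 100 (x) x 420 (y) x 12 mm, a steel bar 50 mm wide along its y axis (bar top 40 mm above the bench). Origin: centre of the plate's underside, on the bench; z up. Fixed jaw (aluminium block, top at z = 85 mm) at y = -166 to -137 mm; the sliding jaw opens towards +y. All clamp parts and points share these axis directions.
- jaw (a joint): Travel of the sliding jaw along the clamp's +y, in m: 0 = nearest the fixed jaw (jaw front at clamp y = -85 mm), larger = more open, 0.165 = end of the slide. While the release is up, the ratchet blocks the jaw towards +y (up to 8 mm of play) but lets it slide to -y. Sliding friction about 3.5 N. The jaw cannot be lifted off the bar.
- release (a joint): How far the release is pressed down, in m: 0 = up, 0.010 = bottom. Spring-loaded, about 3 N at the top and 6 N at the bottom; it springs back when let go. Pressed beyond 0.005 the ratchet is free. It may rest up to 0.005 down, sitting on a ratchet tooth.
- release_top (a point): Centre of the top of the release paddle, a flat dark steel plate 52 x 52 mm in front of the push block; it rides along with the jaw. Up, its top is 84 mm above the bench, pressed to the bottom 74 mm. The push block's face is 31 mm from this point towards +y, so a fingertip pressing here can also push the block; the low cheek begins 30 mm towards -y.
- push_face (a point): Centre of the front face (looking to -y, to the cup) of the sliding jaw's upright push block, 95 mm above the bench; pushing it to +y opens the jaw. The jaw is an aluminium carriage 70 (x) x 95 (y) mm, top at 62 mm; the push block (70 wide, 22 thick, top at 115 mm) is its rear (+y) end, a low cheek 12 mm thick (top at 70 mm) its front end, the release paddle lies between.
- jaw_back (a point): Centre of the rear (+y) face of the sliding jaw's carriage, the face that meets the stop block; 52 mm above the bench, 22 mm beyond push_face.
- stop: Stop block: aluminium saddle 66 (x) x 24 (y) x 44 mm, with a black thumbscrew on top (top 84 mm above the bench), locked somewhere on the bar on the +y side of the sliding jaw. It does not move. Origin: centre of its underside, 20 mm above the bench.
- stop_face (a point): Centre of the face of the stop block that looks to the jaw (-y), 52 mm above the bench. The jaw meets it when jaw_back reaches it, measured along the clamp's y.
- cup: Open steel measuring cup, 42 mm across and 55 mm tall, loose, 0.16 kg, standing on the clamp's bar (40 mm above the bench) between the fixed jaw and the sliding jaw. Origin: centre of its underside.
- spindle: Loose steel plate spindle standing on its 40 mm disc, 75 mm tall, beside the clamp; leave alone. Origin: centre of its underside.
- jar: Loose glass jar, 44 mm across, 60 mm tall, beside the clamp; leave alone. Origin: centre of its underside.
- amber: Loose amber bottle, 50 mm across, 100 mm tall, beside the clamp; leave alone. Origin: centre of its underside.
- wrench: Loose steel wrench 150 mm long lying beside the clamp; leave alone. Origin: underside, near the middle of its length.
- cup2: A second loose steel cup like the first, on the bench beside the clamp; leave alone. Origin: centre of its underside.
- collar: Loose aluminium ring, 56 mm across, 18 mm tall, on the bench; leave alone. Origin: centre of its underside.
There are look-alikes about, which are no part of the job. Leave any green or yellow look-alike of the cup alone.

How it is judged:
By the outcome, as a careful person would: the job done as asked, in the order asked, and still so for the second after the job is handed in, with the robot touching nothing.
It also fails if it takes over 35 s, if anything falls off the work surface, if the arm or the gripper's body presses on something with over 40 N, if the wrist force passes 120 N, or if a joint passes its speed limit or range.

### The arm

A 6-joint arm with a two-finger parallel gripper is mounted at the origin on the work surface. World frame = base frame: x ahead of the robot, y to its left, z up, the work surface at z = 0. Lengths are in m, angles in rad, forces in N, time in s.
With the tool pointing down it reaches from about 0.3 to 0.85 m from the base axis. Payload 4.2 kg.
Tool frame: the origin (TCP) lies at the very end of the fingers, on their centre line; the grasp point (between the pads) lies 19 mm behind it; z points along the fingers, y is the line along which they close (so a half turn about z gives the same grasp; the last joint's range is limited). The gripper opens to 91 mm and grips with 3 to 60 N. Pads are 32 mm wide; open, the fingers measure 118 mm over their backs; the gripper's body (76 mm by 178 mm) begins 60 mm behind the grasp point.
Start: joints at [1.09, 0.32, 1.565, -0, 1.257, -0.02], TCP at [0.256, 0.515, 0.214] pointing down, gripper open.
Joint ranges: [-3.11, 3.11], [-0.84, 2.01], [0.21, 2.61], [-1.34, 4.49], [0.05, 2.63], [-2.56, 2.56]. Speed limits (rad/s): [2.57, 2.57, 3.14, 3.14, 3.14, 3.14].

### API

Orientations are given as a rotation vector (axis times angle).
In Python, from plant import bot gives the robot as it stands. The module is installed in compiled form; this text tells all that it offers. Calls block until the motion is done:
- bot.goto(position, orientation): joint-space move of the TCP to a pose.
- bot.move_straight(position, attitude=None, rate=0.15): straight line of the TCP; attitude=None keeps the orientation; rate is the mean speed in m/s.
- bot.goto_joints(angles): joint-space move.
- bot.grip(opening, f_grip=None): finger opening in m; f_grip is the grip in N (None keeps the last); returns when the fingers have stopped.
- bot.sleep(seconds).
- bot.ik(position, orientation): joint angles nearest the present ones, or None.
- bot.sense(): the state.
- bot.snapshot(name): name is "scene" or "top" or "wrist"; returns a dict with "img" (480x640x3 uint8, red, green, blue), "fx", "fy", "cx", "cy" (pixels), "cam_to_world" (4x4, takes a point from camera to world coordinates). Camera axes: x right, y up, looking along -z (the intrinsics and any distortion apply to the point x, -y, -z); pixel columns grow to the right and rows downward; lengths in m; the calibration is good to about 2 mm. A picture is of the moment at which its call begins. There is no depth.
A pose or a line that the arm cannot do raises bot.MotionError and nothing moves.
- bot.close_job(): hands the job in; it is judged then, once.
The state is a dict: "clock": time; "qpos": joint angles; "qvel": joint speeds; "effort": joint torques, N m; "tcp_pos": TCP position; "eef_rot": TCP orientation; "contact_force": force on the tool from outside, world axes, zero at the start; "ft_torque": the same for the moment, N m; "gripper_width": finger opening in m; "grip_force": force on a finger pad.
Only numpy, scipy, OpenCV 4.12 (cv2) and the standard library are available. Lean on these libraries where they do the work, as an engineer would, in place of code of your own. Each camera call takes 0.05 s, during which the arm holds its last target. There are 200 camera calls.

## Working session

There is one attempt and no reset: what is moved stays moved. The work goes in short steps, each a Python script; the robot and the scene stay as the last script left them, time stands still between calls to the robot, and variables do not carry over. Pictures are saved under pics/ and viewed, at most 10 in all, crops included, and the job is handed in when it is done.

```bash
mkdir -p pics
cat > h.py <<'E'
import numpy as np, cv2
from plant import bot
def snap(n,f):
    s=bot.snapshot(n); cv2.imwrite('pics/'+f,s['img'][:,:,::-1]); np.savez('pics/'+f+'.npz',**{k:v for k,v in s.items()}); return s
def px2w(s,u,v,z):
    M=np.array(s['cam_to_world']); d=M[:3,:3]@np.array([(u-s['cx'])/s['fx'],-(v-s['cy'])/s['fy'],-1]); o=M[:3,3]
    return o+d*(z-o[2])/d[2]
def w2px(s,p):
    M=np.array(s['cam_to_world']); c=M[:3,:3].T@(np.array(p)-M[:3,3]); return s['cx']+s['fx']*c[0]/-c[2], s['cy']+s['fy']*c[1]/c[2]
E
python3 - <<'E'
from h import *
for n in("scene","top"):
    s=snap(n,n+'.png'); print({k:v for k,v in s.items() if k!='img'})
E
```

```text
{'fx': 598.2343872985915, 'fy': 598.2343872985915, 'cx': 319.9132234739839, 'cy': 243.76863486907408, 'cam_to_world': array([[-0.71447137, -0.49776272,  0.49169394,  1.03886358],
       [ 0.69955954, -0.52040291,  0.48969099,  0.47794603],
       [ 0.01212904,  0.69383938,  0.72002764,  0.84025237],
       [ 0.        ,  0.        ,  0.        ,  1.        ]])}
{'fx': 542.088217215424, 'fy': 542.088217215424, 'cx': 314.2875298767867, 'cy': 249.812036798417, 'cam_to_world': array([[ 0.14209057,  0.96303902, -0.22883643,  0.38225767],
       [-0.989843  ,  0.13716707, -0.03736345, -0.03200884],
       [-0.00459364,  0.23182113,  0.97274758,  0.85942478],
       [ 0.        ,  0.        ,  0.        ,  1.        ]])}
```

View pics/top.png

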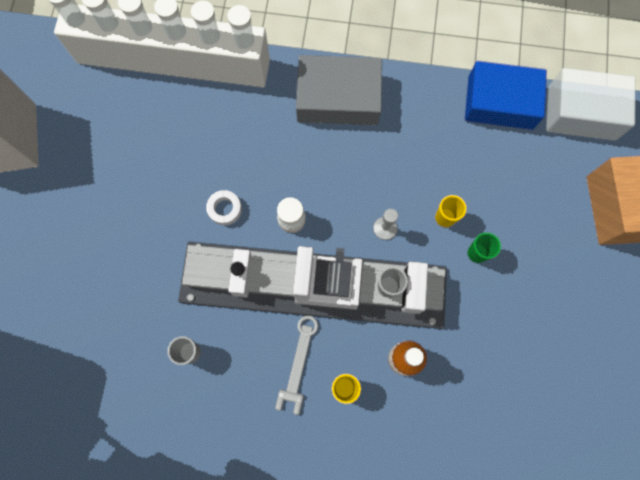

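View pics/scene.png

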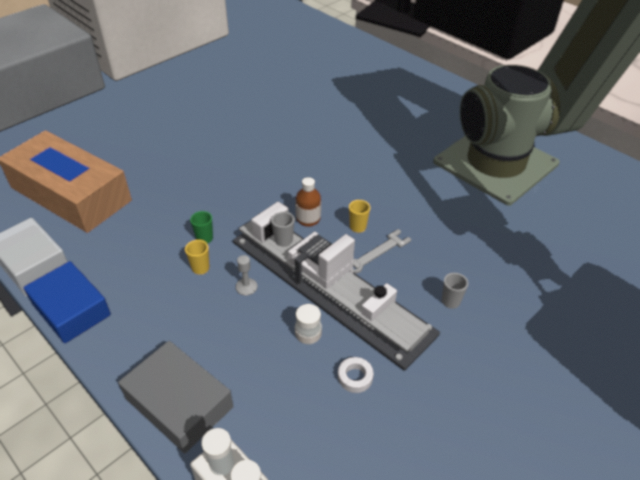

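Top view: fixed jaw (417,287), the steel cup in the clamp (392,282), paddle (333,279), push block (304,272), stop with black thumbscrew (239,270). The look-alike cups are yellow (451,212) and (345,389), green (484,248), and steel cup2 (182,351). The cup meant is (392,282), the only one standing on the bar. I'll enlarge that part to confirm and measure.

Run:
```python
from h import *
i=cv2.imread('pics/top.png')[225:340,170:460]
cv2.imwrite('pics/crop.png',cv2.resize(i,None,fx=2.75,fy=2.75,interpolation=cv2.INTER_CUBIC))
```

```text
(no output)
```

View pics/crop.png

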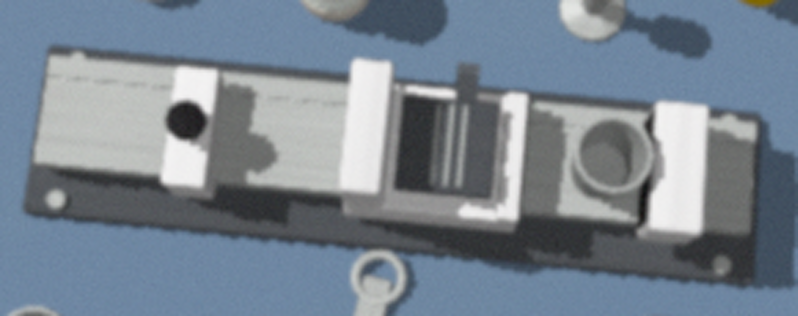

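The crop confirms it: the cup stands between the fixed jaw (right) and the low cheek. The dark paddle sits between the cheek and the push block at crop (445,145). Next I'll turn these corners into positions.

Run:
```python
from h import *
s=dict(np.load('pics/top.png.npz'))
P={'plate':([(25,212),(750,283),(762,115),(48,47)],.012),'push':([(352,60),(392,62),(380,193),(340,188)],.115),
'stop':([(178,67),(217,70),(208,190),(163,185)],.064),'fixed':([(655,102),(708,105),(700,236),(648,230)],.085),
'cheek':([(505,93),(528,95),(518,222),(495,215)],.070),'paddle':([(398,95),(505,95),(495,195),(392,188)],.080),'cup':([(613,155)],.095)}
W={}
for k,(c,z) in P.items():
    W[k]=np.array([px2w(s,170+u/2.75,225+v/2.75,z) for u,v in c]); 
p=W['plate']; d=(p[0]-p[1])+(p[3]-p[2]); d[2]=0; d/=np.linalg.norm(d)
d2=W['push'].mean(0)-W['fixed'].mean(0); d2[2]=0;d2/=np.linalg.norm(d2)
print('ydir',d,d2, 'plate size',np.linalg.norm(p[0]-p[1]),np.linalg.norm(p[2]-p[1]))
x=np.array([d[1],-d[0],0]); o=p.mean(0)
for k,w in W.items(): print(k,w.mean(0).round(4),'local',[((q-o)@x*1e3).round(0).item() for q in w],[((q-o)@d*1e3).round(0).item() for q in w])
```

```text
ydir [-0.04430093  0.99901823  0.        ] [-0.03906031  0.99923685  0.        ] plate size 0.41396790835523534 0.0975084707038466
plate [ 0.5259 -0.0058  0.012 ] local [-49.0, -49.0, 49.0, 49.0] [207.0, -207.0, -209.0, 209.0]
push [0.5257 0.0078 0.115 ] local [34.0, 35.0, -34.0, -33.0] [24.0, 4.0, 3.0, 23.0]
stop [0.5209 0.1043 0.064 ] local [33.0, 33.0, -33.0, -33.0] [122.0, 101.0, 97.0, 121.0]
fixed [ 0.5321 -0.156   0.085 ] local [34.0, 35.0, -35.0, -35.0] [-136.0, -164.0, -164.0, -137.0]
cheek [ 0.5289 -0.0695  0.07  ] local [34.0, 34.0, -35.0, -33.0] [-57.0, -70.0, -70.0, -58.0]
paddle [ 0.5291 -0.0345  0.08  ] local [25.0, 31.0, -23.0, -25.0] [-0.0, -57.0, -56.0, -2.0]
cup [ 0.5321 -0.1205  0.095 ] local [1.0] [-115.0]
```

Sizes match: plate 414x98 mm (given 420x100), fixed jaw at y -164 to -137, jaw travel about 14.5 mm on three separate edges. Clamp origin is about (0.526,-0.006) and the y-axis is (-0.042,0.999). Push_face is at y≈2.5 mm, stop_face ≈98.5 mm and jaw_back ≈24.5 mm, so the travel needed is about 74 mm. Now to hover over the paddle and check.

```bash
cat >> h.py <<'E'
from scipy.spatial.transform import Rotation as R
O=np.array([.5259,-.0058,0]); D=np.array([-.042,.9991,0]); X=np.array([.9991,.042,0])
def L(x,y,z): return O+X*x+D*y+np.array([0,0,z])
def ori(sgn):
    y=sgn*X; z=np.array([0,0,-1.]); return R.from_matrix(np.c_[np.cross(y,z),y,z]).as_rotvec()
E
python3 - <<'E'
from h import *
t=bot.sense(); print(t['clock'],R.from_rotvec(t['eef_rot']).as_matrix().round(2),t['contact_force'])
P=L(0,-.0285,.17)
q={s:bot.ik(P,ori(s)) for s in(1,-1)}; print(q)
s=min((k for k in q if q[k] is not None),key=lambda k:abs(q[k][5])); print(s)
bot.grip(0.0,10)
bot.goto(P,ori(s)); t=bot.sense(); print(t['clock'],t['tcp_pos'],t['gripper_width'],t['contact_force'])
w=snap('wrist','w1.png')
for n,p in dict(rel=L(0,-.0285,.084),pushtop=L(0,.0025,.115),stop=L(0,.0985,.064),tcp=np.array(t['tcp_pos'])).items(): print(n,w2px(w,p))
E
```

```text
0.1 [[-0.9   0.44 -0.  ]
 [ 0.44  0.9  -0.  ]
 [ 0.   -0.   -1.  ]] [-0.28463858 -0.1596825   0.13594886]
{1: array([-8.67066917e-02,  2.79442049e-01,  1.73973613e+00, -4.44089210e-16,
        1.12241448e+00, -1.28719789e-01]), -1: None}
1
3.6667 [ 0.52722486 -0.03351235  0.17006811] 0.00011963811159084614 [ 0.41983921 -0.22333293 -0.02681837]
rel (np.float64(318.68739153839664), np.float64(247.942357790906))
pushtop (np.float64(318.69708177332484), np.float64(211.1916303627181))
stop (np.float64(318.89910665567197), np.float64(31.362218359965226))
tcp (np.float64(318.916888745479), np.float64(307.77435017405617))
```

View pics/w1.png

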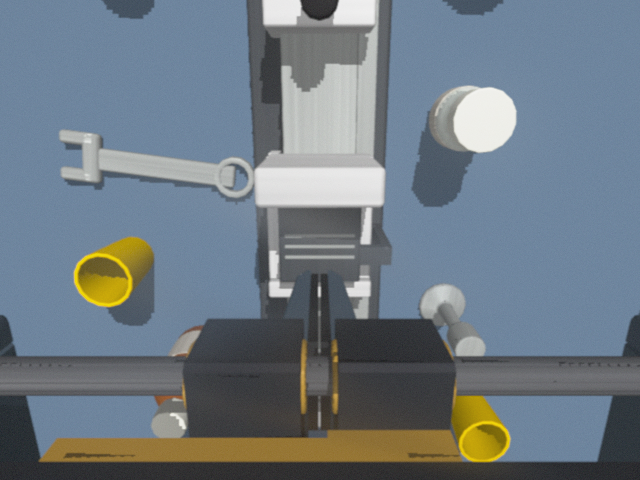

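The wrist view shows the paddle under the tips, centred in column 320. The push block's front edge is at row ~205 against 211 predicted, about 3 mm off. The stop edge is near row 28 (31 predicted). That's good enough, so I'll press with a force check.

Run:
```python
from h import *
F=lambda: np.array(bot.sense()['contact_force'])
y=-.0270
bot.move_straight(L(0,y,.090),rate=.1); f0=F(); print('f0',f0.round(2))
for z in (.083,.080,.078,.076,.0750,.0745):
    bot.move_straight(L(0,y,z),rate=.03); f=F()-f0; print(z,f.round(2),np.round(bot.sense()['tcp_pos'],4))
    if f[2]>9: break
print(bot.sense()['clock'])
```

```text
f0 [0.12 0.89 0.45]
0.083 [ 0.1  -0.76 -0.89] [ 0.5269 -0.0328  0.0829]
0.08 [-0.02 -1.67  2.8 ] [ 0.5276 -0.0329  0.0804]
0.078 [ 0.73 -0.96  3.35] [ 0.5276 -0.0329  0.0783]
0.076 [ 0.74 -1.21  4.05] [ 0.5276 -0.0328  0.0762]
0.075 [ 1.21 -0.53  4.67] [ 0.5276 -0.0328  0.0753]
0.0745 [ 1.7  -2.58  4.47] [ 0.5275 -0.0328  0.0748]
6.3
```

Run:
```python
from h import *
f0=np.array([.12,.89,.45]); F=lambda: np.array(bot.sense()['contact_force'])-f0
z=.0745
for y in (-.010,.005,.025,.050):
    bot.move_straight(L(0,y,z),rate=.04); print(y,F().round(1),np.round(bot.sense()['tcp_pos'],4))
    if F()[1]<-20: break
else:
    while y<.075:
        y+=.0015; bot.move_straight(L(0,y,z),rate=.03); f=F(); print(round(y,4),f.round(1),np.round(bot.sense()['tcp_pos'],4))
        if f[1]<-14: break
print(bot.sense()['clock']); snap('wrist','w2.png');snap('top','t2.png')
i=cv2.imread('pics/t2.png')[190:340,170:460]; cv2.imwrite('pics/t2c.png',cv2.resize(i,None,fx=2.75,fy=2.75))
```

```text
-0.01 [ 1.2 -1.8  5.4] [ 0.5261 -0.016   0.0746]
0.005 [ 0.9 -1.5  4.7] [ 0.5254 -0.001   0.0746]
0.025 [ 1.  -2.2  4.8] [0.5245 0.0189 0.0746]
0.05 [-0.5 -1.8  5.4] [0.5234 0.0438 0.0745]
0.0515 [ 0.6 -3.7  4.3] [0.5233 0.045  0.0745]
0.053 [ 1.2 -4.   5. ] [0.5232 0.0465 0.0745]
0.0545 [ 0.4 -4.1  5.4] [0.5232 0.0479 0.0745]
0.056 [ 0.4 -4.   5. ] [0.5231 0.0494 0.0745]
0.0575 [ 0.3 -3.5  5.5] [0.523  0.0509 0.0745]
0.059 [ 0.4 -3.7  4.9] [0.5229 0.0523 0.0745]
0.0605 [-0.1 -4.5  5.7] [0.5228 0.0538 0.0745]
0.062 [ 0.1 -5.4  5.3] [0.5228 0.0551 0.0745]
0.0635 [  0.3 -11.4   5.3] [0.5228 0.0551 0.0745]
0.065 [  1.3 -17.3   6.3] [0.5228 0.0551 0.0746]
11.325
```

View pics/w2.png

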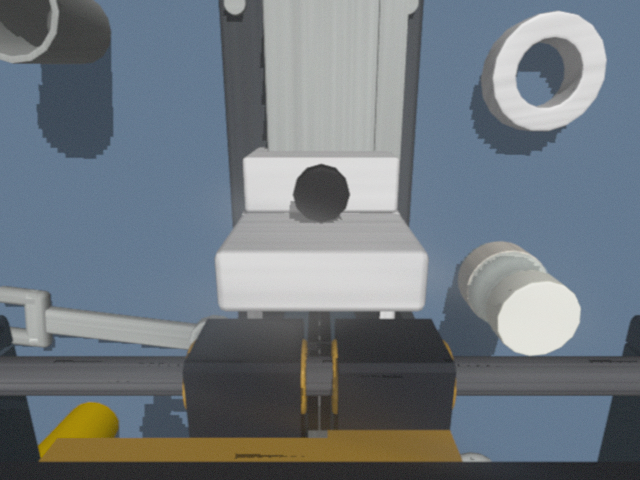

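The wrist view shows the block (250,280) right up against the stop (320,185). The tip stopped dead and the force rose to 17 N, so the jaw has met the stop. I'll ease the preload, lift straight up and check.

Run:
```python
from h import *
bot.move_straight(L(0,.0625,.0745),rate=.03)
bot.move_straight(L(0,.0622,.100),rate=.06)
bot.move_straight(L(0,.058,.125),rate=.1)
bot.move_straight(L(0,.05,.25),rate=.15)
bot.goto([.30,.40,.28],bot.sense()['eef_rot'])
print(bot.sense()['clock']); s=snap('top','t3.png')
i=cv2.imread('pics/t3.png')[180:400,160:460]; cv2.imwrite('pics/t3c.png',cv2.resize(i,None,fx=2.6,fy=2.6,interpolation=cv2.INTER_CUBIC))
```

```text
15.1917
```

View pics/t3c.png

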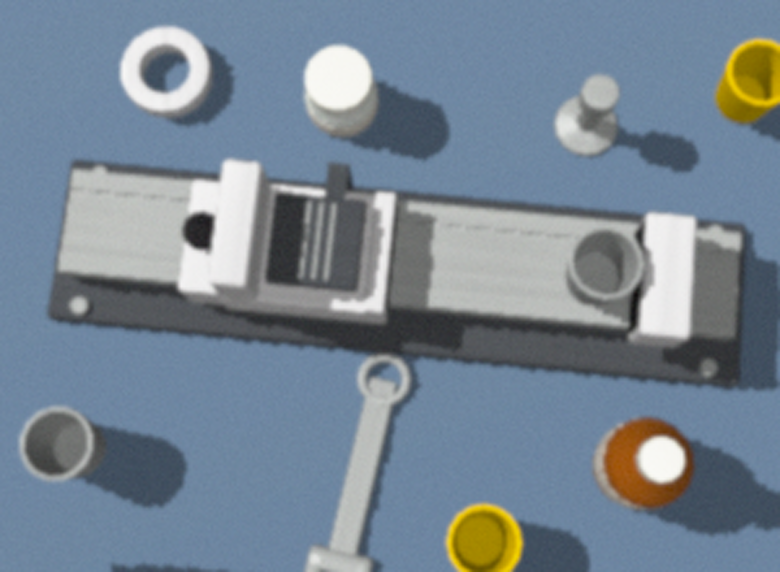

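The jaw sits against the stop at crop (205,230), and the cup at (606,265) and everything around it look unmoved. One numeric check, then I'll hand in.

Run:
```python
from h import *
s=dict(np.load('pics/t3.png.npz'))
for u,v in((397,195),(384,318)):
    print('cheek front y', ((px2w(s,160+u/2.6,180+v/2.6,.07)-O)@D*1e3).round(1),'expect ~3.5')
a=cv2.imread('pics/top.png').astype(int);b=cv2.imread('pics/t3.png').astype(int)
d=np.abs(a-b).sum(2)
for n,(u,v) in dict(cup=(392,282),spindle=(386,225),jar=(291,215),amber=(407,357),wrench=(297,365),cup2=(182,351),collar=(223,207),yel=(345,389)).items(): print(n,(d[v-25:v+25,u-22:u+22]>90).sum())
bot.close_job()
```

```text
cheek front y 3.9 expect ~3.5
cheek front y 4.0 expect ~3.5
cup 173
spindle 0
jar 0
amber 0
wrench 0
cup2 0
collar 0
yel 0
the job is handed in; nothing more can be done
```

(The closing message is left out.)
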